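# Set the depth selector dial with a fingertip

## Task

The big knurled dial on the grey selector console is set too far anticlockwise. With a fingertip laid on it, turn it clockwise by friction until it clicks in with its black line at the long mark, and lift off the dial; then press the console's push button all the way down and let go. Never press the button while the dial is off the long mark, and leave the padlock, the lock cylinder and the screwdriver where they lie: nothing is to be picked up.

Things in the scene. Friction and masses are not known exactly. Their poses are not given: they have to be found in the camera images.
- console: Grey console fixed to the bench, 170 (x) x 260 (y) x 50 mm high. Origin: centre of its underside. Its x axis points to its far side, y to its left, z up; it stands turned a little about z. In this frame the dial's axis is at x 0, y +52 mm, the button's at x 0, y -85 mm.
- dial (a joint): Angle of the dial, rad, growing clockwise seen from above. Four detents: 0, 0.6, 1.2, 1.8; let go between two, it falls to the nearer one (humps at 0.3, 0.9, 1.5, each taking about 0.1 Nm plus a little friction). Starts in the detent at 0 or 0.6; 1.2 is the long mark. Stops at -0.15 and 1.95.
- dial_top (a point): Centre of the flat top of the dial, on its upright axis, 74 mm above the bench. The dial is an aluminium disc 104 mm across, 16 mm thick, knurled on rim and top, 8 mm of air under it. Sprung: sinks up to 6 mm when pressed (3 N to start, then 2 N per mm, 15 N at the bottom). A fingertip pressed on it with 7 to 12 N, 34 mm from the axis, and moved round the axis takes it along.
- dial_line (a point): Outer part of the black line on the dial's top, 47 mm from its axis; it turns with the dial. The line runs out from near the centre to the rim.
- long_mark (a point): Middle of the long mark on the console's top beside the dial's rim, 64 mm from the dial's axis: a flat metal bar 16 x 6 mm, the third clockwise of four marks 0.6 rad apart round the near side of the dial; the other three are 8 x 3 mm.
- set_button (a joint): How far the push button is pressed, m: 0 released, 0.006 fully down (about 5 N); it springs back.
- set_button_top (a point): Centre of the top of the round push button (grey, 30 mm across, in a black housing) to the right of the dial; it is pressed straight down.
- padlock_mid (a point): Centre of a loose brass padlock 71 x 46 x 20 mm lying to the left of the console. To be left where it lies.
- cylinder_mid (a point): Centre of a loose brass lock cylinder 17 x 60 x 24 mm lying in front of the console. To be left where it lies.
- driver_mid (a point): Centre of a loose screwdriver 157 mm long and 22 mm thick lying behind the console, across. To be left where it lies.

How it is judged:
By the outcome, as a careful person would: the job done as asked, in the order asked, and still so for the second after the job is handed in, with the robot touching nothing.
It also fails if it takes over 45 s, if anything falls off the work surface, if the arm or the gripper's body presses on something with over 40 N, if the wrist force passes 120 N, or if a joint passes its speed limit or range.

## Robot

A 6-joint arm with a two-finger parallel gripper is mounted at the origin on a cart in front of the work surface, level with it; the furniture and walls round the work are solid. World frame = base frame: x ahead of the robot, y to its left, z up, the work surface at z = 0. Lengths are in m, angles in rad, forces in N, time in s.
With the tool pointing down it reaches from about 0.35 to 0.975 m from the base axis. Payload 7.1 kg.
Tool frame: the origin (TCP) lies at the very end of the fingers, on their centre line; the grasp point (between the pads) lies 19 mm behind it; z points along the fingers, y is the line along which they close (so a half turn about z gives the same grasp; the last joint's range is limited). The gripper opens to 88 mm and grips with 3 to 60 N. Pads are 20 mm wide; open, the fingers measure 115 mm over their backs; the gripper's body (75 mm by 178 mm) begins 61 mm behind the grasp point.
Start: joints at [-1.261, 0.423, 1.63, -0, 1.089, -0.019], TCP at [0.202, -0.591, 0.188] pointing down, gripper open.
Joint ranges: [-3, 3], [-0.9, 2.11], [0.09, 2.58], [-1.31, 4.45], [0.11, 2.69], [-2.54, 2.54]. Speed limits (rad/s): [2.39, 2.39, 3.01, 3.14, 3.14, 3.14].

## Interface

Orientations are given as a unit quaternion [w, x, y, z].
In Python, from bench import manip gives the robot as it stands.
- The arm moves only by the shell command python3 -m jog 'ROWS' [OPENING] [FORCE]. ROWS is JSON, a list of rows, each a list of 2 entries, a list of its own where there are three numbers: the shift along the tool's x, y, z in mm, then the turn, a rotation vector about the tool's x, y, z in rad. In form: [[[tx, ty, tz], [ax, ay, az]], ...]. A call has exactly 10 rows; each row is the pose to reach, as a shift and turn from the pose commanded when the call began, along the tool's axes at that moment; what a row does not reach only later rows make up. A row lasts 1/10 s, in which the tool goes at most 50 mm and 8.59 degrees, less where a joint would pass 70% of its speed; a pose out of reach is approached as far as the arm can. A call with a gripper value outside its range is refused whole. OPENING is the closure, from -1 (fully open) to 1 (shut), set as the call begins (- or left out, the last holds). The fingers move at their own pace and stop on an object; FORCE is the grip in N (left out, the last holds). Time passes only in rows, so rows that repeat a pose let the fingers close, or fill a call up. It gives the time, the measured TCP pose, the force, the opening and the grip force at its end, in the units of the state.
- manip.state(): the state, without advancing time (a new reading comes with each control period).
- manip.read_camera(name): name is "scene" or "top" or "wrist"; returns the picture (400x640x3 uint8, red, green, blue); there is no depth.
- manip.camera_params(name): a dict with "intrinsics" (3x3 intrinsics, pixels), "k1" (the pictures are not rectified: a ray, as slopes to the right and down, at radius r is drawn at 1 + k1 r^2 times it, then the intrinsics apply), "T" (4x4, takes a point from camera to world coordinates). Camera axes: x right, y up, looking along -z (the intrinsics and any distortion apply to the point x, -y, -z); pixel columns grow to the right and rows downward; lengths in m; the calibration is good to about 2 mm. A picture is of the moment at which its call begins: read the wrist's pose just before it. camera_params takes no time and is no camera call; for the wrist camera it gives the pose at the moment of the call.
- manip.finish_job(): hands the job in; it is judged then, once.
The state is a dict: "clock": time; "joints": joint angles; "dq": joint speeds; "joint_efforts": joint torques, N m; "position": TCP position; "eef_rot": TCP orientation; "ft_force": force on the tool from outside, world axes, zero at the start; "wrist_torque": the same for the moment, N m; "gripper_width": opening from 0.0 (shut) to 1.0 (fully open); "finger_force": force on a finger pad.
Only numpy, scipy, OpenCV 4.12 (cv2) and the standard library are available. Lean on these libraries where they do the work, as an engineer would, in place of code of your own. Each camera call takes 0.05 s, during which the arm holds its last target. There are 200 camera calls.

## Working session

There is one attempt and no reset: what is moved stays moved. The work goes in short steps, Python scripts to look and compute and a shell command to move; the robot and the scene stay as the last step left them, time stands still between calls to the robot, and variables do not carry over. Pictures are saved under pics/ and viewed, at most 10 in all, crops included, and the job is handed in when it is done.

```bash
mkdir -p pics; cat > h.py <<'E'
import numpy as np, cv2
from bench import manip
def ray(P,u,v):
    K=np.array(P["intrinsics"]);k1=P["k1"];T=np.array(P["T"])
    d=np.array([(u-K[0,2])/K[0,0],(v-K[1,2])/K[1,1]]);s=d.copy()
    for _ in range(30): s=d/(1+k1*(s@s))
    return T[:3,3],T[:3,:3]@np.array([s[0],-s[1],-1.])
def at(P,u,v,z):
    o,d=ray(P,u,v);return o+d*(z-o[2])/d[2]
def proj(P,X):
    K=np.array(P["intrinsics"]);T=np.array(P["T"])
    c=T[:3,:3].T@(np.array(X)-T[:3,3]);s=np.array([c[0],-c[1]])/-c[2];s=s*(1+P["k1"]*s@s)
    return K[0,0]*s[0]+K[0,2],K[1,1]*s[1]+K[1,2]
E
python3 - <<'E'
from h import *
for n in("top","scene"):
    im=manip.read_camera(n);cv2.imwrite(f"pics/{n}0.png",im[:,:,::-1]);P=manip.camera_params(n);print(n,P)
print(manip.state())
E
```

```text
top {'intrinsics': array([[513.34701624,   0.        , 322.85248686],
       [  0.        , 513.34701624, 196.97571277],
       [  0.        ,   0.        ,   1.        ]]), 'k1': 0.026964629152612853, 'T': array([[-0.00718412,  0.99194622, -0.12645588,  0.41656092],
       [-0.99995389, -0.00632048,  0.00722951,  0.17488365],
       [ 0.00637202,  0.12650198,  0.99194589,  1.0775706 ],
       [ 0.        ,  0.        ,  0.        ,  1.        ]])}
scene {'intrinsics': array([[376.68827142,   0.        , 319.7381795 ],
       [  0.        , 376.68827142, 199.16556901],
       [  0.        ,   0.        ,   1.        ]]), 'k1': -0.07119145319637407, 'T': array([[ 0.90707548,  0.26264508, -0.32898576,  0.26122338],
       [-0.42096662,  0.56794079, -0.70726966, -0.41033891],
       [ 0.00108354,  0.78003899,  0.62572998,  0.60775622],
       [ 0.        ,  0.        ,  0.        ,  1.        ]])}
{'clock': 0.1, 'joints': array([-1.26100927e+00,  4.23776477e-01,  1.63058829e+00, -2.93575332e-05,
        1.08859915e+00, -1.90116846e-02]), 'dq': array([ 0.00176485,  0.00068257, -0.00204357,  0.00110126, -0.00044448,
        0.0014338 ]), 'joint_efforts': array([-1.33898699e-03, -5.45615995e+01, -2.74322677e+01,  6.43461384e-02,
        1.87593367e-02, -4.82015814e-07]), 'position': array([ 0.20166081, -0.59100201,  0.18728187]), 'eef_rot': array([-6.76515195e-04,  9.86515485e-01,  1.63666516e-01, -1.12194914e-04]), 'ft_force': array([ 0.83512807,  0.64603563, -0.04657079]), 'wrist_torque': array([-0.00826535, -0.01177754, -0.01619472]), 'finger_force': 0.0, 'gripper_width': 0.999004104638175}
```

View pics/top0.png

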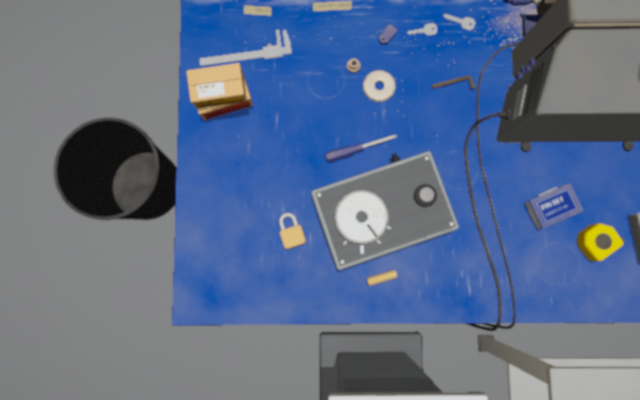

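```bash
python3 - <<'E'
from h import *
im=cv2.imread("pics/top0.png");cv2.imwrite("pics/c0.png",cv2.resize(im[140:290,270:470],None,fx=4,fy=4,interpolation=cv2.INTER_CUBIC))
P=manip.camera_params("top")
for n,u,v,z in [("dial",362,217,.074),("btn",426,194,.06)]: print(n,at(P,u,v,z))
E
```

```text
dial [0.50441181 0.09106041 0.074     ]
btn [ 0.55096899 -0.03889228  0.06      ]
```

View pics/c0.png

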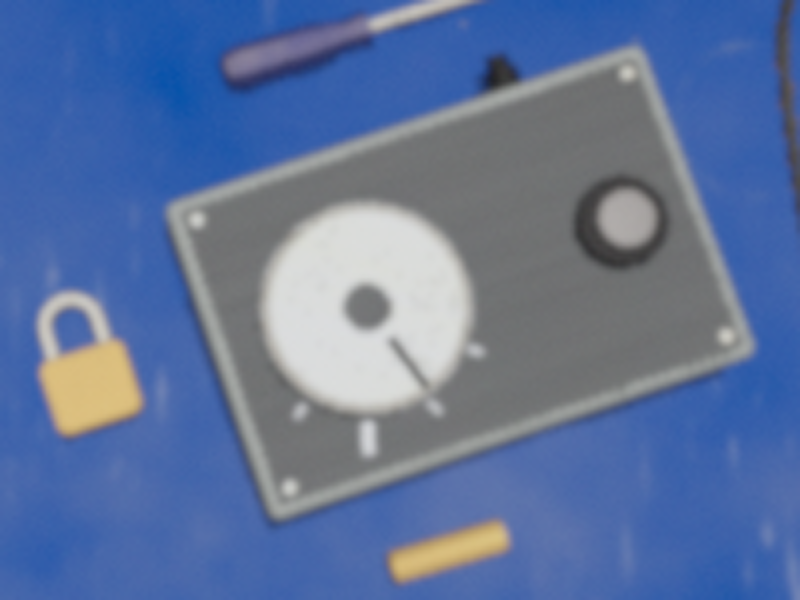

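View pics/scene0.png

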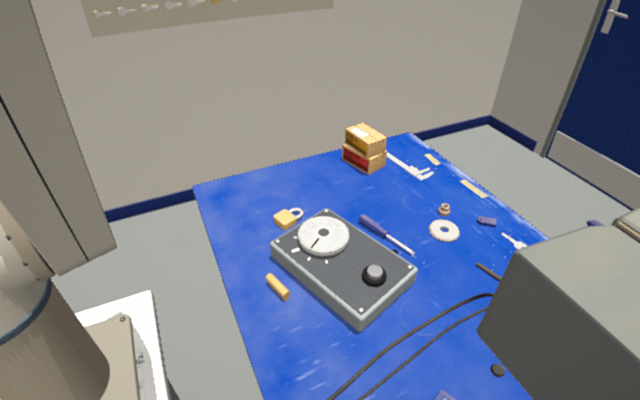

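```bash
python3 - <<'E'
from h import *
P=manip.camera_params("top");S=manip.camera_params("scene")
print("base",proj(P,[0,0,0]),proj(P,[0.15,0,.3]),"tcp",proj(P,[.2,-.59,.19]),proj(S,[.2,-.59,.19]))
for u,v in [(498,139),(640,141),(480,337),(550,372),(640,362)]: print(u,v,at(P,u,v,0)[:2],at(P,u,v,.2)[:2])
# device: near-left-bottom corner
def tri(a,b):
    o1,d1=ray(P,*a);o2,d2=ray(S,*b);A=np.c_[d1,-d2];t=np.linalg.lstsq(A,o2-o1,rcond=None)[0]
    p,q=o1+t[0]*d1,o2+t[1]*d2;return (p+q)/2,np.linalg.norm(p-q)
print("dial",tri((361.75,216.5),(324,232)),"btn",tri((427,193.7),(374,272)))
print("devtop?",tri((567,24),(527,270)))
for f in [lambda z:(.202,-.591,z)]: pass
for u,v in [(627,73),(727,336),(197,219),(290,487)]: print("screw",at(P,270+u/4,140+v/4,.05))
for n,u,v,z in [("dial",367,306,.074),("line",421,375,.074),("lm",368,438,.05)]: print(n,at(P,270+u/4,140+v/4,z))
for z in(.055,.06,.065,.07,.075): print(at(P,270+628/4,140+218/4,z))
cv2.imwrite("pics/w0.png",manip.read_camera("wrist")[:,:,::-1])
E
```

```text
base (np.float64(409.86931598468686), np.float64(476.0449876494943)) (np.float64(443.18588514050856), np.float64(450.2483947702906)) tcp (np.float64(789.0706639040591), np.float64(394.4710668952315)) (np.float64(314.6645346510366), np.float64(84.49639525138947))
498 139 [ 0.67686138 -0.20944238] [ 0.62854892 -0.13811044]
640 141 [ 0.66993309 -0.51002399] [ 0.62290653 -0.38290329]
480 337 [ 0.2639294  -0.15148739] [ 0.29225822 -0.09091205]
550 372 [ 0.19505606 -0.28867543] [ 0.23616796 -0.20263762]
640 362 [ 0.21451635 -0.46986887] [ 0.25201636 -0.35020107]
dial (array([0.50494969, 0.09171047, 0.07424405]), np.float64(0.000904528302135384)) btn (array([ 0.54824975, -0.03822991,  0.06750119]), np.float64(0.005012561844669725))
devtop? (array([ 0.77319358, -0.22756025,  0.19237732]), np.float64(0.1372077050505757))
screw [ 0.62575609 -0.04488446  0.05      ]
screw [ 0.49131312 -0.09054887  0.05      ]
screw [0.55213463 0.17463531 0.05      ]
screw [0.41765773 0.1293145  0.05      ]
dial [0.5053988  0.09153425 0.074     ]
line [0.47143007 0.06573399 0.074     ]
lm [0.44158473 0.09016772 0.05      ]
[ 0.550603   -0.04191769  0.055     ]
[ 0.54994758 -0.04085761  0.06      ]
[ 0.54929217 -0.03979753  0.065     ]
[ 0.54863675 -0.03873745  0.07      ]
[ 0.54798133 -0.03767737  0.075     ]
```

View pics/w0.png

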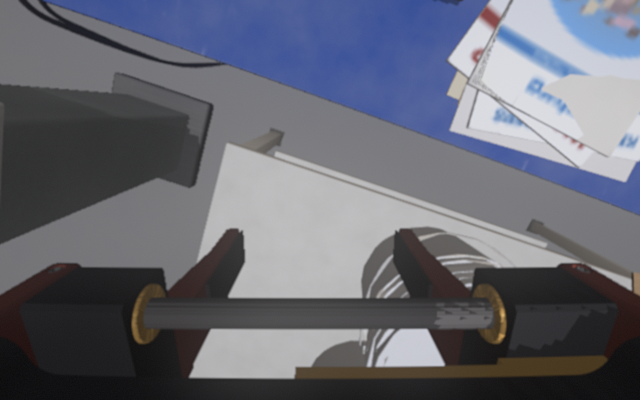

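```bash
python3 -m jog '[[[0,0,-45],[0,0,0]],[[0,0,-90],[0,0,0]],[[15,-15,-120],[0,0,0]],[[45,-46,-120],[0,0,0]],[[75,-77,-120],[0,0,0]],[[105,-108,-120],[0,0,0]],[[135,-139,-120],[0,0,0]],[[165,-170,-120],[0,0,0]],[[195,-201,-120],[0,0,0]],[[220,-227,-120],[0,0,0]]]' 1 10
```

```text
clock: 1.15
position: [0.3371, -0.3035, 0.3079]
eef_rot: [-0.0, 0.986, 0.164, 0.0]
ft_force: [0.5, 0.0, -0.8]
gripper_width: 0.13
finger_force: 0.0
```

```bash
python3 -m jog '[[[30,-31,0],[0,0,0]],[[60,-62,0],[0,0,0]],[[91,-93,0],[0,0,0]],[[122,-125,0],[0,0,0]],[[153,-157,0],[0,0,0]],[[184,-189,0],[0,0,0]],[[215,-221,0],[0,0,-0.05]],[[246,-255,0],[0,0,-0.15]],[[277,-288,0],[0,0,-0.25]],[[319,-332,0],[0,0,-0.35]]]'
```

```text
clock: 2.15
position: [0.5271, 0.1035, 0.3079]
eef_rot: [0.0, 0.942, 0.335, -0.0]
ft_force: [0.6, 0.0, -0.1]
gripper_width: 0.008
finger_force: 0.0
```

```bash
python3 -m jog '[[[0,0,0],[0,0,0]],[[0,0,40],[0,0,0]],[[0,0,80],[0,0,0]],[[0,0,120],[0,0,0]],[[0,0,160],[0,0,0]],[[0,0,190],[0,0,0]],[[0,0,205],[0,0,0]],[[0,0,210],[0,0,0]],[[0,0,210],[0,0,0]],[[0,0,210],[0,0,0]]]'
python3 - <<'E'
from h import *
s=manip.state();print(s["position"],s["eef_rot"],s["ft_force"])
P=manip.camera_params("wrist");im=manip.read_camera("wrist");cv2.imwrite("pics/w1.png",im[:,:,::-1])
for X in([.505,.0914,.074],[.4416,.0902,.05],s["position"]): print(proj(P,X))
E
```

```text
clock: 3.15
position: [0.5276, 0.1017, 0.0989]
eef_rot: [0.0, 0.943, 0.333, 0.001]
ft_force: [0.8, -1.1, 0.9]
gripper_width: 0.008
finger_force: 0.0
[0.52757409 0.10168068 0.09890909] [1.44861138e-04 9.43011888e-01 3.32758324e-01 6.74557918e-04] [ 0.78162355 -1.13845263  0.94179504]
(np.float64(310.222158443589), np.float64(240.50795832442014))
(np.float64(269.2463816390376), np.float64(279.7193969517229))
(np.float64(317.8859745374784), np.float64(223.52132920055598))
```

View pics/w1.png

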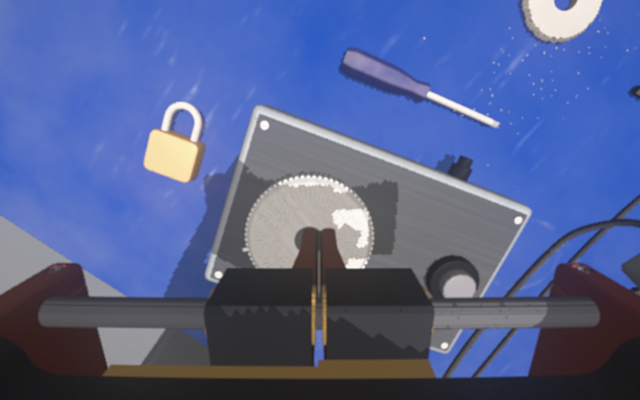

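```bash
python3 -m jog '[[[5,-3,0],[0,0,0]],[[10,-6,0],[0,0,0]],[[10,-6,8],[0,0,0]],[[10,-6,15],[0,0,0]],[[10,-6,20],[0,0,0]],[[10,-6,24],[0,0,0]],[[10,-6,26],[0,0,0]],[[10,-6,27],[0,0,0]],[[10,-6,28],[0,0,0]],[[10,-6,28],[0,0,0]]]'
```

```text
clock: 4.2
position: [0.531, 0.1127, 0.07]
eef_rot: [0.0, 0.943, 0.333, 0.0]
ft_force: [0.1, 0.2, -0.3]
gripper_width: 0.006
finger_force: 0.0
```

```bash
python3 -m jog '[[[0,0,0],[0,0,0]],[[0,0,0],[0,0,0]],[[0,0,0],[0,0,0]],[[0,0,0.5],[0,0,0]],[[0,0,0.5],[0,0,0]],[[0,0,1],[0,0,0]],[[0,0,1],[0,0,0]],[[0,0,1.5],[0,0,0]],[[0,0,1.5],[0,0,0]],[[0,0,1.5],[0,0,0]]]'
python3 -c "
from h import *
s=manip.state();print(s['position'],s['ft_force'],s['wrist_torque'])"
```

```text
clock: 5.2
position: [0.5309, 0.1127, 0.0685]
eef_rot: [-0.0, 0.943, 0.333, 0.0]
ft_force: [-0.2, 0.0, 0.7]
gripper_width: 0.001
finger_force: 0.0
[0.5309372  0.11272825 0.06846738] [-0.16588565  0.03576696  0.74248292] [-0.04620306 -0.01749623 -0.03528149]
```

```bash
python3 -m jog '[[[0,0,0.4],[0,0,0]],[[0,0,0.8],[0,0,0]],[[0,0,1.2],[0,0,0]],[[0,0,1.6],[0,0,0]],[[0,0,2],[0,0,0]],[[0,0,2],[0,0,0]],[[0,0,2],[0,0,0]],[[0,0,2],[0,0,0]],[[0,0,2],[0,0,0]],[[0,0,2],[0,0,0]]]'
python3 - <<'E'
from h import *
P=manip.camera_params("top");im=manip.read_camera("top");a=cv2.resize(im[140:290,270:470],None,fx=3,fy=3,interpolation=cv2.INTER_CUBIC)
S=manip.camera_params("scene");b=cv2.resize(manip.read_camera("scene")[190:330,240:440],None,fx=4,fy=4,interpolation=cv2.INTER_CUBIC)
c=np.zeros((560,800,3),np.uint8);c[:]=b;cv2.imwrite("pics/s2.png",c[:,:,::-1]);cv2.imwrite("pics/t2.png",a[:,:,::-1])
s=manip.state();print(s["position"],s["ft_force"]);u,v=proj(S,s["position"]);print((u-240)*4,(v-190)*4)
E
```

```text
clock: 6.2
position: [0.5309, 0.1127, 0.0665]
eef_rot: [0.0, 0.943, 0.333, 0.0]
ft_force: [0.6, -0.7, -0.2]
gripper_width: 0.006
finger_force: 0.0
[0.53095776 0.11273615 0.066491  ] [ 0.14073143  0.42580894 -0.20903648]
364.0703257761031 139.20595186979915
```

View pics/s2.png

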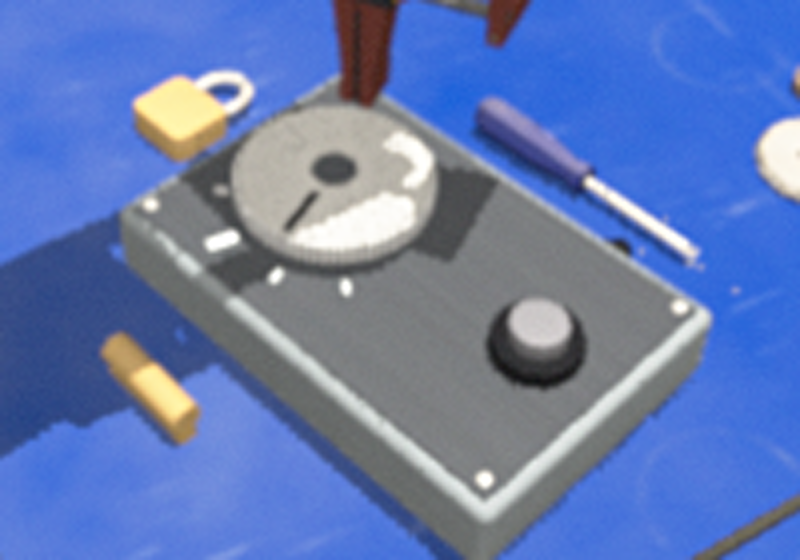

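```bash
python3 - <<'E'
from h import *
s=manip.state();p=s["position"];W=manip.camera_params("wrist");w=manip.read_camera("wrist").copy()
T=manip.camera_params("top");S=manip.camera_params("scene")
print("tcp in wrist",proj(W,p),"top",proj(T,p),"in crop",[ (a-b)*4 for a,b in zip(proj(T,p),(300,170))], "dial in wrist",proj(W,[.505,.0914,.074]))
print("scene tip ray",at(S,330,215.5,.0665),at(S,330,215.5,.09))
t=cv2.imread("pics/t2.png");t=manip.read_camera("top")[:,:,::-1]
t=cv2.resize(t[170:270,300:400],None,fx=4,fy=4,interpolation=cv2.INTER_CUBIC)
wc=cv2.resize(w[150:300,220:420,::-1],None,fx=2,fy=2,interpolation=cv2.INTER_CUBIC)
c=np.zeros((400,800,3),np.uint8);c[:,:400]=t;c[:300,400:]=wc;cv2.imwrite("pics/m3.png",c)
E
```

```text
tcp in wrist (np.float64(317.9078844120951), np.float64(223.4685837934301)) top (np.float64(350.5332610357853), np.float64(204.05489943844404)) in crop [np.float64(202.1330441431412), np.float64(136.21959775377616)] dial in wrist (np.float64(318.375793368727), np.float64(271.92952259727156))
scene tip ray [0.54214589 0.14046601 0.0665    ] [0.52994893 0.11655143 0.09      ]
```

View pics/m3.png

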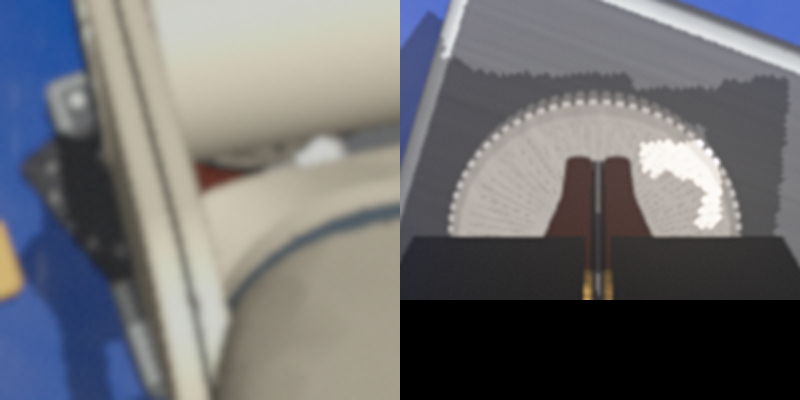

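```bash
python3 -m jog '[[[0,0,1],[0,0,0]],[[0,0,2],[0,0,0]],[[0,0,3],[0,0,0]],[[0,0,4],[0,0,0]],[[0,0,5],[0,0,0]],[[0,0,6],[0,0,0]],[[0,0,7],[0,0,0]],[[0,0,8],[0,0,0]],[[0,0,8],[0,0,0]],[[0,0,8],[0,0,0]]]'
```

```text
clock: 7.4
position: [0.5309, 0.1127, 0.0584]
eef_rot: [0.0, 0.943, 0.333, -0.0]
ft_force: [-0.7, 0.1, 0.5]
gripper_width: 0.005
finger_force: 0.0
```

```bash
python3 -m jog '[[[0,0,0.5],[0,0,0]],[[0,0,1],[0,0,0]],[[0,0,1.5],[0,0,0]],[[0,0,2],[0,0,0]],[[0,0,2.5],[0,0,0]],[[0,0,3],[0,0,0]],[[0,0,3.5],[0,0,0]],[[0,0,4],[0,0,0]],[[0,0,4],[0,0,0]],[[0,0,4],[0,0,0]]]'
```

```text
clock: 8.4
position: [0.5309, 0.1127, 0.0545]
eef_rot: [-0.0, 0.943, 0.333, 0.0]
ft_force: [0.6, 0.3, 1.2]
gripper_width: 0.002
finger_force: 0.0
```

```bash
python3 -m jog '[[[0,0,0.5],[0,0,0]],[[0,0,1],[0,0,0]],[[0,0,1.5],[0,0,0]],[[0,0,2],[0,0,0]],[[0,0,2],[0,0,0]],[[0,0,2],[0,0,0]],[[0,0,2],[0,0,0]],[[0,0,2],[0,0,0]],[[0,0,2],[0,0,0]],[[0,0,2],[0,0,0]]]'
```

```text
clock: 9.4
position: [0.5309, 0.1127, 0.0525]
eef_rot: [0.0, 0.943, 0.333, 0.0]
ft_force: [0.3, -0.1, 0.3]
gripper_width: 0.005
finger_force: 0.0
```

```bash
python3 -m jog '[[[0,0,0.5],[0,0,0]],[[0,0,1],[0,0,0]],[[0,0,1.5],[0,0,0]],[[0,0,2],[0,0,0]],[[0,0,2.5],[0,0,0]],[[0,0,3],[0,0,0]],[[0,0,3],[0,0,0]],[[0,0,3],[0,0,0]],[[0,0,3],[0,0,0]],[[0,0,3],[0,0,0]]]'
```

```text
clock: 10.4
position: [0.5309, 0.1127, 0.0495]
eef_rot: [0.0, 0.943, 0.333, -0.0]
ft_force: [-0.2, -0.8, 0.2]
gripper_width: 0.004
finger_force: 0.0
```

```bash
python3 - <<'E'
from h import *
s=manip.state();p=s["position"];S=manip.camera_params("scene");W=manip.camera_params("wrist")
b=manip.read_camera("scene")[180:280,260:393];w=manip.read_camera("wrist")[150:300,220:420]
c=np.zeros((600,800,3),np.uint8);c[:300,:400]=cv2.resize(b,(400,300),interpolation=cv2.INTER_CUBIC);c[300:,:400]=cv2.resize(w,(400,300))
cv2.imwrite("pics/m4.png",c[:,:450,::-1])
for z in(0,.01,.02,.03):
  u,v=proj(S,p+[0,0,z]);a,d=proj(W,p+[0,0,z]);print(z,(u-260)*3,(v-180)*3,"w",(a-220)*2,300+(d-150)*2)
E
```

```text
0 212.55053484081503 151.95135457788246 w 195.79021287893136 447.05325724024027
0.01 212.82937850694162 141.70841893966139 w 195.74642540118077 457.8885897648539
0.02 213.11225856801667 131.30132779582115 w 195.69826042887757 469.8130224663722
0.03 213.39925221496753 120.72649208060889 w 195.64503068647002 482.9985484315497
```

View pics/m4.png

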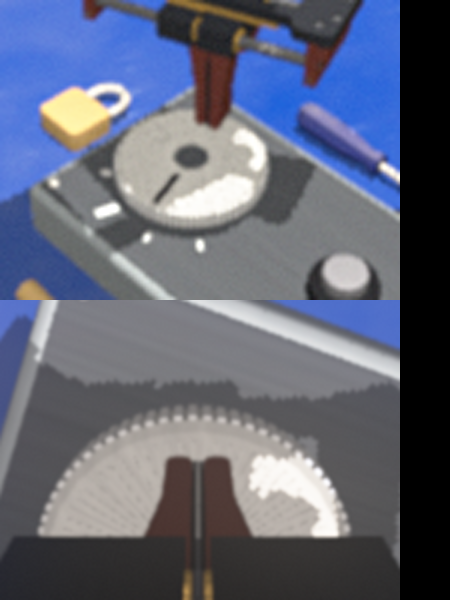

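```bash
python3 -m jog '[[[0,0,0.5],[0,0,0]],[[0,0,1],[0,0,0]],[[0,0,1.5],[0,0,0]],[[0,0,2],[0,0,0]],[[0,0,2.5],[0,0,0]],[[0,0,3],[0,0,0]],[[0,0,3],[0,0,0]],[[0,0,3],[0,0,0]],[[0,0,3],[0,0,0]],[[0,0,3],[0,0,0]]]'
```

```text
clock: 11.5
position: [0.5309, 0.1127, 0.0465]
eef_rot: [0.0, 0.943, 0.333, 0.0]
ft_force: [-0.4, -0.1, 0.6]
gripper_width: 0.009
finger_force: 0.0
```

```bash
python3 -m jog '[[[0,0,0.5],[0,0,0]],[[0,0,1],[0,0,0]],[[0,0,1.5],[0,0,0]],[[0,0,2],[0,0,0]],[[0,0,2.5],[0,0,0]],[[0,0,3],[0,0,0]],[[0,0,3],[0,0,0]],[[0,0,3],[0,0,0]],[[0,0,3],[0,0,0]],[[0,0,3],[0,0,0]]]'
```

```text
clock: 12.5
position: [0.5309, 0.1127, 0.0435]
eef_rot: [0.0, 0.943, 0.333, -0.0]
ft_force: [0.4, 0.3, -0.0]
gripper_width: 0.005
finger_force: 0.0
```

```bash
python3 -c "
from h import *
print(manip.state()['joint_efforts'][1:5])"
python3 -m jog '[[[0,0,0.5],[0,0,0]],[[0,0,1],[0,0,0]],[[0,0,1.5],[0,0,0]],[[0,0,2],[0,0,0]],[[0,0,2],[0,0,0]],[[0,0,2],[0,0,0]],[[0,0,2],[0,0,0]],[[0,0,2],[0,0,0]],[[0,0,2],[0,0,0]],[[0,0,2],[0,0,0]]]'
python3 - <<'E'
from h import *
s=manip.state();p=s["position"];print(s['joint_efforts'][1:5]);S=manip.camera_params("scene")
b=manip.read_camera("scene");cv2.imwrite("pics/sc5.png",b[:,:,::-1])
b=b[200:240,300:360];c=cv2.resize(b,None,fx=10,fy=10,interpolation=cv2.INTER_CUBIC)
cv2.imwrite("pics/m5.png",c[:,:,::-1])
for z in(0,.01,.02,.03):
  u,v=proj(S,p+[0,0,z]);print(z,(u-300)*10,(v-200)*10)
E
```

```text
[-5.10252643e+01 -1.84509927e+01  3.17736960e-02 -5.69196464e-02]
clock: 13.5
position: [0.531, 0.1127, 0.0415]
eef_rot: [0.0, 0.943, 0.333, 0.0]
ft_force: [0.2, -0.2, 0.2]
gripper_width: 0.007
finger_force: 0.0
[-5.11148822e+01 -1.83380502e+01  3.14127433e-02 -5.70204319e-02]
0 307.94450004980206 333.3563934400354
0.01 308.86479379149364 299.6416635887911
0.02 309.79836002756656 265.38908612629115
0.03 310.7454524056425 230.58693699305223
```

View pics/m5.png

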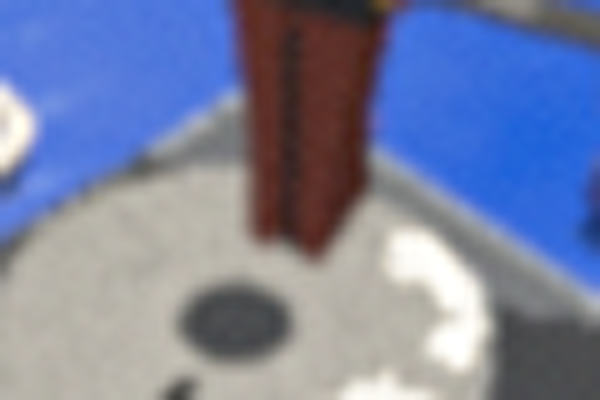

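```bash
python3 -m jog '[[[0,0,0.5],[0,0,0]],[[0,0,1],[0,0,0]],[[0,0,1.5],[0,0,0]],[[0,0,2],[0,0,0]],[[0,0,2.5],[0,0,0]],[[0,0,3],[0,0,0]],[[0,0,3.5],[0,0,0]],[[0,0,4],[0,0,0]],[[0,0,4],[0,0,0]],[[0,0,4],[0,0,0]]]'
```

```text
clock: 14.55
position: [0.5311, 0.1127, 0.0378]
eef_rot: [0.0, 0.943, 0.333, 0.0]
ft_force: [-1.6, -2.0, 5.9]
gripper_width: 0.003
finger_force: 3.2
```

```bash
python3 -m jog '[[[0,0,1],[0,0,0]],[[0,0,2],[0,0,0]],[[-0.1,2.7,2],[0,0,0.08]],[[-0.4,5.4,2],[0,0,0.16]],[[-1,8.1,2],[0,0,0.24]],[[-1.7,10.7,2],[0,0,0.32]],[[-2.7,13.2,2],[0,0,0.4]],[[-3.8,15.7,2],[0,0,0.48]],[[-5.2,18.1,2],[0,0,0.56]],[[-6.7,20.3,2],[0,0,0.64]]]'
python3 - <<'E'
from h import *
S=manip.camera_params("scene");b=manip.read_camera("scene")
c=cv2.resize(b[200:270,270:390],(780,455),interpolation=cv2.INTER_CUBIC);cv2.imwrite("pics/m6.png",c[:,:,::-1])
E
```

```text
clock: 15.55
position: [0.5382, 0.0928, 0.036]
eef_rot: [-0.0, 1.0, 0.018, -0.0]
ft_force: [-2.8, 1.9, 9.7]
gripper_width: 0.005
finger_force: 4.8
```

View pics/m6.png

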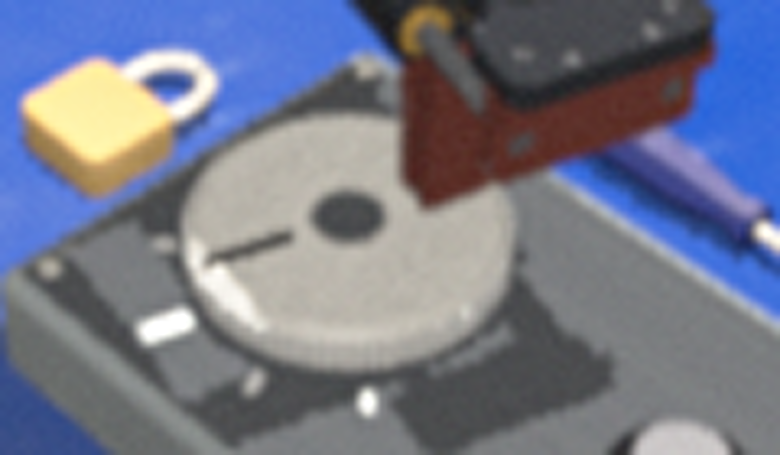

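```bash
cat >> h.py <<'E'
def ang(p): 
    # clockwise dial angle, console yaw .325; long mark direction at 1.2
    d=np.array(p[:2])-[.505,.0914];lm=np.array([.4416,.0902])-[.505,.0914]
    f=lambda q:np.arctan2(q[1],q[0]);return 1.2-(((f(d)-f(lm))+np.pi)%(2*np.pi)-np.pi)
def profile(im,P,z):
    g=im.astype(float).mean(2);th=np.arange(-.3,2.2,.03);f=np.arctan2(-.0012,-.0634);out=[]
    for t in th:
        a=f-(t-1.2);out.append(np.mean([cv2.getRectSubPix(g.astype(np.float32),(1,1),tuple(map(float,proj(P,[.505+r*np.cos(a),.0914+r*np.sin(a),z]))))[0,0] for r in np.linspace(.022,.045,12)]))
    return th,np.array(out)
def line(im,P,z):
    th,o=profile(im,P,z);d=o-np.median(o);i=int(d.argmin());return th[i],d[i],d[max(0,i-2):i+3].round()
E
python3 - <<'E'
from h import *
S=manip.camera_params("scene")
for u,v in((293,237),(205,262)): print(ang(at(S,270+u/6.5,200+v/6.5,.070)))
print("now",line(manip.read_camera("scene"),S,.070))
T=manip.camera_params("top")
print("start top",line(cv2.imread("pics/top0.png"),T,.074),"scene",line(cv2.imread("pics/scene0.png"),S,.074))
E
```

```text
1.2288434113892428
1.2506842832052392
now (np.float64(1.3199999999999983), np.float32(-78.89516), array([-64., -77., -79., -71., -56.], dtype=float32))
start top (np.float64(0.5999999999999992), np.float32(-70.97252), array([-48., -64., -71., -65., -49.], dtype=float32)) scene (np.float64(0.659999999999999), np.float32(-120.52321), array([ -61., -101., -121., -109.,  -79.], dtype=float32))
```

```bash
python3 -m jog '[[[0,0,-2],[0,0,0]],[[0,0,-6],[0,0,0]],[[0,0,-20],[0,0,0]],[[0,0,-40],[0,0,0]],[[1,15,-50],[0,0,0]],[[2,45,-50],[0,0,0]],[[4,75,-50],[0,0,0]],[[5,105,-50],[0,0,0]],[[6,131,-50],[0,0,0]],[[6,131,-50],[0,0,0]]]'
python3 - <<'E'
from h import *
S=manip.camera_params("scene");T=manip.camera_params("top");im=manip.read_camera("scene")
print(line(im,S,.074),line(manip.read_camera("top"),T,.074));print(manip.state()["position"],manip.state()["ft_force"])
th,o=profile(im,S,.074);print(o.round()[::3])
E
```

```text
clock: 16.65
position: [0.5498, -0.0413, 0.0859]
eef_rot: [0.0, 1.0, 0.018, 0.0]
ft_force: [0.2, 0.2, 0.6]
gripper_width: 0.006
finger_force: 0.0
(np.float64(1.2599999999999985), np.float32(-87.42352), array([-62., -83., -87., -74., -52.], dtype=float32)) (np.float64(1.2299999999999984), np.float32(-68.71686), array([-47., -61., -69., -54., -40.], dtype=float32))
[ 0.5494209  -0.03886029  0.08567506] [0.37136349 0.11172376 0.2477934 ]
[230. 233. 239. 250. 252. 252. 251. 252. 252. 251. 252. 252. 250. 250.
 251. 250. 232. 168. 198. 242. 250. 251. 251. 251. 250. 251. 250. 249.]
```

```bash
python3 -m jog '[[[0,0,15],[0,0,0]],[[0,0,30],[0,0,0]],[[0,0,40],[0,0,0]],[[0,0,45],[0,0,0]],[[0,0,48],[0,0,0]],[[0,0,50],[0,0,0]],[[0,0,52],[0,0,0]],[[0,0,54],[0,0,0]],[[0,0,54],[0,0,0]],[[0,0,54],[0,0,0]]]'
```

```text
clock: 17.75
position: [0.5496, -0.0377, 0.0318]
eef_rot: [-0.0, 1.0, 0.019, 0.0]
ft_force: [-1.4, 2.1, 4.5]
gripper_width: 0.003
finger_force: 2.4
```

```bash
python3 -m jog '[[[0,0,0.5],[0,0,0]],[[0,0,1],[0,0,0]],[[0,0,1.5],[0,0,0]],[[0,0,2],[0,0,0]],[[0,0,2.5],[0,0,0]],[[0,0,3],[0,0,0]],[[0,0,3],[0,0,0]],[[0,0,3],[0,0,0]],[[0,0,3],[0,0,0]],[[0,0,3],[0,0,0]]]'
```

```text
clock: 18.75
position: [0.5499, -0.0378, 0.0311]
eef_rot: [-0.0, 1.0, 0.019, 0.0]
ft_force: [-10.5, 4.2, 31.3]
gripper_width: 0.005
finger_force: 15.6
```

```bash
python3 -m jog '[[[0,0,-1],[0,0,0]],[[0,0,-3],[0,0,0]],[[0,0,-5],[0,0,0]],[[0,0,-6],[0,0,0]],[[0,0,-6],[0,0,0]],[[0,0,-6],[0,0,0]],[[0,0,-6],[0,0,0]],[[0,0,-6],[0,0,0]],[[0,0,-6],[0,0,0]],[[0,0,-6],[0,0,0]]]'
```

```text
clock: 19.75
position: [0.5498, -0.038, 0.0345]
eef_rot: [0.0, 1.0, 0.019, 0.0]
ft_force: [0.7, 1.4, 2.9]
gripper_width: 0.004
finger_force: 1.6
```

```bash
python3 -m jog '[[[0,0,-10],[0,0,0]],[[0,0,-25],[0,0,0]],[[0,0,-45],[0,0,0]],[[0,0,-70],[0,0,0]],[[0,0,-95],[0,0,0]],[[0,0,-110],[0,0,0]],[[0,0,-120],[0,0,0]],[[0,0,-120],[0,0,0]],[[0,0,-120],[0,0,0]],[[0,0,-120],[0,0,0]]]'
python3 - <<'E'
from h import *
S=manip.camera_params("scene");T=manip.camera_params("top")
print(line(manip.read_camera("scene"),S,.074),line(manip.read_camera("top"),T,.074));print(manip.state()["position"],manip.state()["ft_force"])
print(manip.finish_job())
E
```

```text
clock: 20.75
position: [0.5488, -0.0379, 0.1536]
eef_rot: [-0.0, 1.0, 0.019, -0.001]
ft_force: [-0.3, 0.0, -0.0]
gripper_width: 0.002
finger_force: 0.0
(np.float64(1.2599999999999985), np.float32(-86.93773), array([-61., -82., -87., -73., -51.], dtype=float32)) (np.float64(1.2299999999999984), np.float32(-68.433685), array([-47., -60., -68., -54., -40.], dtype=float32))
[ 0.54887026 -0.03788317  0.15356538] [ 0.92807146  0.58640788 -0.03534494]
the job is handed in; nothing more can be done
None
```

The job is handed in at about 21 s: I turned the dial one detent clockwise by friction, and it reads 1.23–1.26 rad in two cameras (long mark 1.2; the same reading showed 0.60–0.66 at the 0.6 detent). I then pressed the button to its hard stop (31 N), watched it spring back, and lifted the arm clear; nothing was picked up.

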